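Set out the sample station

ROBOT

A 7-joint arm with a two-finger parallel gripper is mounted at the origin on a cart in front of the work surface, level with it; the furniture and walls round the work are solid. World frame = base frame: x ahead of the robot, y to its left, z up, the work surface at z = 0. Lengths are in m, angles in rad, forces in N, time in s.
With the tool pointing down it reaches from about 0.425 to 0.825 m from the base axis. Payload 3.6 kg.
Tool frame: the origin (TCP) lies at the very end of the fingers, on their centre line; the grasp point (between the pads) lies 19 mm behind it; z points along the fingers, y is the line along which they close (so a half turn about z gives the same grasp; the last joint's range is limited). The gripper opens to 93 mm and grips with 3 to 60 N. Pads are 15 mm wide; open, the fingers measure 128 mm over their backs; the gripper's body (75 mm by 188 mm) begins 65 mm behind the grasp point.
Start: joints at [-1.169, 0.615, -0.013, 1.423, 0.008, 1.103, -0.04], TCP at [0.27, 0.591, 0.219] pointing down, gripper open.
Joint ranges: [-3.12, 3.12], [-0.3, 2.06], [-1.34, 1.32], [0.26, 2.42], [-1.36, 4.5], [0.01, 1.98], [-2.84, 2.84]. Speed limits (rad/s): [2.79, 2.79, 3.14, 3.14, 3.14, 3.14, 3.14].

INTERFACE

Orientations are given as a rotation vector (axis times angle).
In Python, from workcell import ctrl gives the robot as it stands.
- The arm moves only by the tool apply_moves, never from a script. Its argument "plan" is a list of rows, each a list of 7 numbers: the opening, from -1 (shut) to 1 (fully open), then the shift along the tool's x, y, z normalised to -1 to 1, where 1 is 0.3 m, then the turn, a rotation vector about the tool's x, y, z normalised to -1 to 1, where 1 is 2 rad. In form: [[claw, dx, dy, dz, wx, wy, wz], ...]. A call has 1 to 10 rows; each row is the pose to reach, as a shift and turn from the pose commanded when the call began, along the tool's axes at that moment; what a row does not reach only later rows make up. A row lasts 1/12 s, in which the tool goes at most 41.7 mm and 7.16 degrees, less where a joint would pass 70% of its speed; a pose out of reach is approached as far as the arm can. A call with a number of a shift or a turn outside -1 to 1 is refused whole. A call with a gripper value outside its range is refused whole. The fingers move at their own pace and stop on an object; "squeeze" is the grip in N (left out, the last holds). Time passes only in rows, so rows that repeat a pose let the fingers close. It gives the time, the measured TCP pose, the force, the opening and the grip force at its end, in the units of the state.
- ctrl.read_state(): the state, without advancing time (a new reading comes with each control period).
- ctrl.grab_frame(name): name is "side" or "top" or "wrist"; returns the picture (420x560x3 uint8, red, green, blue); there is no depth.
- ctrl.camera_info(name): a dict with "K" (3x3 intrinsics, pixels), "dist" ([k1, k2, p1, p2, k3] as OpenCV has them; the pictures are not rectified), "origin" and "rotation" of the camera in the world; the wrist camera has in their place "mount" (4x4, takes a point from camera to tool coordinates, whose origin is the TCP and whose axes are the flange's). Camera axes: x right, y up, looking along -z (the intrinsics and any distortion apply to the point x, -y, -z); pixel columns grow to the right and rows downward; lengths in m; the calibration is good to about 2 mm. A picture is of the moment at which its call begins: read the wrist's pose just before it. camera_info takes no time and is no camera call.
- ctrl.finish_job(): hands the job in; it is judged then, once.
Trained networks look in the newest picture that a camera, given by its name, has taken for a name from the list of things; names that differ only in an ending like _2 or _b are one class to them, and where a whole thing is asked for, a point or a joint stands for the part that bears it (a point fixed in the world has none). Each returns a list of dicts, best first, with "score" (0 to 1); they miss things now and then, are a little off and sometimes report something else, mostly with a low value. They report only what shows in the picture. A call takes as long as a camera call. They do not tell look-alikes from the thing itself.
- ctrl.boxes_of(camera, target): "point" ([row, column] in pixels, amid what is visible of it).
- ctrl.silhouettes(camera, target): "region" (420x560 bool, what is visible of it) and "point" ([row, column] in pixels, amid what is visible of it).
- ctrl.landmark_of(camera, target): "point" ([row, column] in pixels: a listed point, or the origin of a listed thing).
The state is a dict: "time": time; "joints": joint angles; "dq": joint speeds; "tau": joint torques, N m; "position": TCP position; "orientation": TCP orientation; "force": force on the tool from outside, world axes, zero at the start; "wrist_torque": the same for the moment, N m; "width": opening from 0.0 (shut) to 1.0 (fully open); "grip_force": force on a finger pad.
Only numpy, scipy, OpenCV 4.12 (cv2) and the standard library are available. Lean on these libraries where they do the work, as an engineer would, in place of code of your own. Each camera call takes 0.05 s, during which the arm holds its last target. There are 200 camera calls.

TASK

Set out the sample station: on the grey mat, stand the short sample vial on the middle ring, the larger reagent bottle on the ring to the left of it and the smaller dropper bottle on the ring to the right of it (left and right as seen from the robot), and set the round culture dish on top of the warming plate, centred on its round top. Centre each piece on its ring, leave all four the right way up and let go of them, and never tip any of them over on the way.

Things in the scene. Friction and masses are not known exactly. Their poses are not given: they have to be found in the camera images.
- dish: Flat round culture dish with its lid on (one piece), clear with a cream filling, 62 mm across the lid, 15 mm high; the lid's rim spans 4 to 15 mm above the underside, below that it is 58 mm across. Origin: centre of the underside; z up. 18 g. It can be gripped across its rim.
- large_bottle: The larger of two squat capped bottles: clear round reagent bottle 47 mm in diameter with a 32 mm wide screw cap, 95 mm high in all; the cap spans 77 to 95 mm above the underside. Origin: centre of the underside; z up. 85 g. Grip by the cap.
- small_bottle: The smaller of two squat capped bottles: brown round dropper bottle 38 mm in diameter with a 25 mm wide screw cap, 78 mm high in all; the cap spans 58 to 78 mm above the underside. Origin: centre of the underside; z up. 55 g. Grip by the cap.
- short_vial: Short round capped glass vial, 20 mm in diameter, 51 mm high; the cap spans 40 to 51 mm. Origin: centre of the underside; z up. 16 g. Grip by the cap or body.
- mat: Fixed grey rectangular bench mat, 222 mm long (its y axis), 85 mm wide (x), 3 mm thick, with three identical dark rings 56 mm in diameter printed in a row along it. Origin: underside, under the middle ring. The left ring's centre is 75 mm along the mat's +y axis (left as seen from the robot), the right ring's 75 mm along -y. The mat is turned by at most 0.35 rad.
- warming_plate: Fixed low white warming plate: a box 126 mm (its x axis) by 116 mm (y), 28 mm high, control panel towards the robot (-x), with a flat round white ceramic top 92 mm in diameter whose surface is 34 mm above the worktop. Origin: on the worktop under the centre of the round top; the box is offset 10 mm towards -x. Nothing to switch on.
Things that resemble listed ones, but are neither listed nor needed, are in the scene too. Several things have the shape of the small_bottle; the one meant has the colours described above.

How it is judged:
By the outcome, as a careful person would: the job done as asked, in the order asked, and still so for the second after the job is handed in, with the robot touching nothing.
It also fails if it takes over 104 s, if anything falls off the work surface, if the arm or the gripper's body presses on something with over 40 N, if the wrist force passes 120 N, or if a joint passes its speed limit or range.

## Working session

There is one attempt and no reset: what is moved stays moved. The work goes in short steps, Python scripts to look and compute and a tool call to move; the robot and the scene stay as the last step left them, time stands still between calls to the robot, and variables do not carry over. Pictures are saved under pics/ and viewed, at most 14 in all, crops included, and the job is handed in when it is done.

Besides the shell and the picture viewer there is one more tool, called after "Call:" as name(argument=value, ...), one argument or row to a line, values as JSON. apply_moves: Moves the arm, as the interface text tells. Scaled input: -1 to 1 covers 0.3 m each way for a shift and 2 rad each way for a turn. Its arguments: {"type":"object","properties":{"plan":{"type":"array","items":{"type":"array","items":{"type":"number"}}},"squeeze":{"type":"number"}},"required":["plan"]}

```bash
ls; mkdir -p pics; python3 - <<'E'
from workcell import ctrl
import cv2,numpy as np
s=ctrl.read_state();print({k:np.round(v,3) for k,v in s.items()})
for n in("top","side","wrist"):
    f=ctrl.grab_frame(n);cv2.imwrite(f"pics/{n}0.png",f[:,:,::-1]);print(n,ctrl.camera_info(n))
E
```

```text
pics
{'time': np.float64(0.0), 'joints': array([-1.169,  0.616, -0.013,  1.425,  0.008,  1.103, -0.04 ]), 'dq': array([ 0.002,  0.001,  0.001,  0.001,  0.001, -0.001,  0.001]), 'tau': array([ 1.0000e-03, -4.5895e+01,  2.0900e-01, -1.6574e+01, -6.1000e-02,
        2.0000e-02,  0.0000e+00]), 'position': array([0.269, 0.591, 0.218]), 'orientation': array([-0.667, -3.07 ,  0.004]), 'force': array([0.285, 0.135, 0.688]), 'wrist_torque': array([ 0.029, -0.014,  0.006]), 'grip_force': np.float64(0.0), 'width': np.float64(0.998)}
top {'K': array([[431.60346091,   0.        , 276.01221564],
       [  0.        , 431.60346091, 204.41290268],
       [  0.        ,   0.        ,   1.        ]]), 'dist': array([-0.07188167,  0.        ,  0.        ,  0.        ,  0.        ]), 'origin': array([ 0.45012169, -0.00706757,  1.0179841 ]), 'rotation': array([ 0.07600863, -0.07350853, -1.54096822])}
side {'K': array([[391.8969208 ,   0.        , 280.86278482],
       [  0.        , 391.8969208 , 212.76547911],
       [  0.        ,   0.        ,   1.        ]]), 'dist': array([-0.09117635,  0.        ,  0.        ,  0.        ,  0.        ]), 'origin': array([0.44869208, 0.63417486, 0.61194986]), 'rotation': array([ 0.11760158, -1.19763597, -2.7265854 ])}
wrist {'K': array([[298.61086276,   0.        , 276.45387317],
       [  0.        , 298.61086276, 212.3314886 ],
       [  0.        ,   0.        ,   1.        ]]), 'dist': array([-0.01463613,  0.        ,  0.        ,  0.        ,  0.        ]), 'mount': array([[-1.42197212e-03,  9.63980442e-01,  2.65969332e-01,
         7.45614502e-02],
       [ 9.99998651e-01,  1.58940470e-03, -4.14276512e-04,
         1.20793907e-03],
       [-8.22087362e-04,  2.65968384e-01, -9.63981402e-01,
        -1.67135675e-01],
       [ 0.00000000e+00,  0.00000000e+00,  0.00000000e+00,
         1.00000000e+00]])}
```

View pics/top0.png

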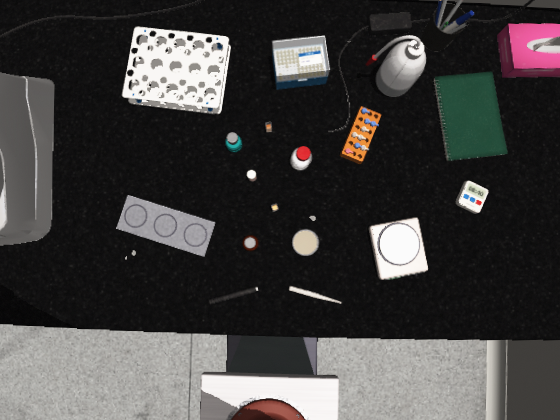

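View pics/side0.png

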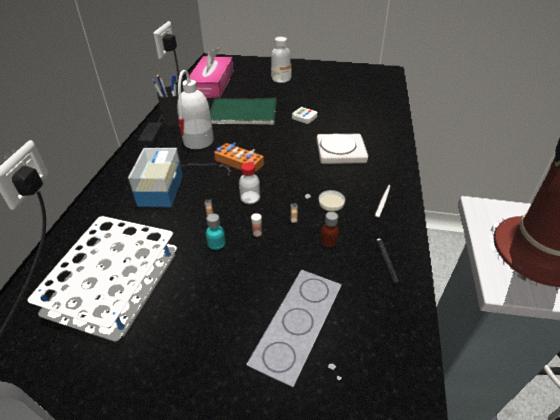

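The top view shows a teal bottle (233,142), a red-capped clear bottle (301,158), a brown bottle (250,243), small vials at (268,127), (251,175) and (275,208), the dish (305,243), the plate (399,244) and the mat (165,226). The side view also shows a far clear bottle at (281,60). The next step is to localise these and enlarge the candidates.

```bash
cat > h.py <<'E'
from workcell import ctrl
import cv2,numpy as np
from scipy.spatial.transform import Rotation as R
def cam(n,s=None):
    c=ctrl.camera_info(n)
    if n=="wrist":
        s=s or ctrl.read_state(); T=np.eye(4);T[:3,:3]=R.from_rotvec(s["orientation"]).as_matrix();T[:3,3]=s["position"]
        T=T@np.array(c["mount"]);return c["K"],c["dist"],T[:3,3],T[:3,:3]
    return c["K"],c["dist"],c["origin"],R.from_rotvec(c["rotation"]).as_matrix()
def unproj(C,rc,z):
    K,d,o,Rm=C
    p=cv2.undistortPoints(np.array([[[rc[1],rc[0]]]],float),K,d)[0,0]
    v=Rm@np.array([p[0],-p[1],-1]);return (o+v*(z-o[2])/v[2])
def proj(C,X):
    K,d,o,Rm=C
    q=(np.atleast_2d(X)-o)@Rm*np.array([1,-1,-1])
    return cv2.projectPoints(q,np.zeros(3),np.zeros(3),K,d)[0][:,0,::-1]  # row,col
E
python3 - <<'E'
from h import *
H=dict(dish=.0,large_bottle=0,small_bottle=0,short_vial=0,mat=0,warming_plate=0)
Cs={n:cam(n) for n in("top","side")}
for t in H:
    for n in Cs:
        for d in ctrl.landmark_of(n,t)[:6]: print(t,n,round(d["score"],2),np.round(d["point"],1),np.round(unproj(Cs[n],d["point"],0)[:2],3))
f=cv2.imread("pics/side0.png")
a=cv2.resize(f[180:260,180:350],None,fx=4.5,fy=4.5,interpolation=cv2.INTER_CUBIC)[:,:765]
b=cv2.resize(f[25:90,200:370],None,fx=3,fy=3,interpolation=cv2.INTER_CUBIC)
b=cv2.copyMakeBorder(b,0,0,0,a.shape[1]-b.shape[1],cv2.BORDER_CONSTANT)
cv2.imwrite("pics/crop1.png",np.vstack([a,b]))
E
```

```text
dish top 0.6 [240.1 306.2] [ 0.465 -0.077]
dish side 0.93 [208.3 330.2] [ 0.461 -0.056]
large_bottle top 0.94 [163.4 299.7] [ 0.648 -0.058]
large_bottle top 0.71 [241.5 249.3] [0.458 0.056]
large_bottle side 0.96 [199.9 249.2] [ 0.655 -0.053]
small_bottle top 0.57 [141.5 235.6] [0.697 0.098]
small_bottle top 0.53 [241.2 246.9] [0.459 0.062]
small_bottle side 0.89 [242.9 217.6] [0.688 0.096]
small_bottle side 0.73 [201.  251.5] [ 0.649 -0.05 ]
small_bottle side 0.72 [244.3 330.4] [0.451 0.058]
small_bottle side 0.7 [233.1 255.9] [0.614 0.053]
short_vial top 0.49 [176.7 253.2] [0.612 0.052]
mat top 0.56 [221.9 165.9] [0.499 0.256]
mat side 0.79 [322.4 296.8] [0.493 0.258]
warming_plate top 0.76 [243.7 395.7] [ 0.463 -0.289]
warming_plate top 0.58 [156.9 297.9] [ 0.664 -0.053]
warming_plate side 0.7 [152.4 335.3] [ 0.467 -0.292]
```

View pics/crop1.png

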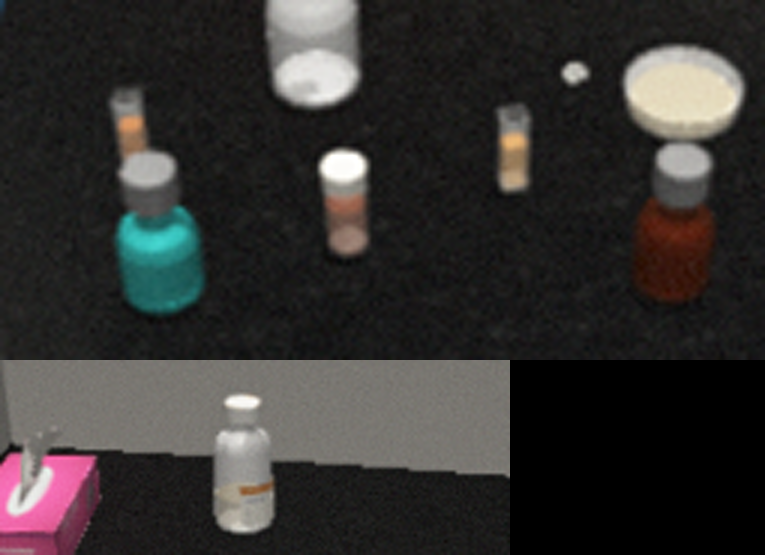

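Candidate identification:
- **Small bottle:** teal (233,142) and brown (250,243) share the shape. The brown one fits the described colour.
- **Large bottle:** the red-capped clear bottle (301,158) measures about 47 mm across. The far one at side (281,60) is a taller shape out by the tissue box.
- **Short vial:** the white-capped one (251,175) is about 20 mm wide. The other two are much thinner.

The crop confirms all three. Next I refine the positions.

```bash
cat > seg.py <<'E'
from h import *
def ell(img,C,guess,z,r,mask_fn,tag=""):
    """blob near guess (world xyz) -> centre on plane z"""
    rc=proj(C,[*guess[:2],z])[0]; x0,y0=int(rc[1]-r),int(rc[0]-r); S=6
    w=img[max(y0,0):y0+2*r,max(x0,0):x0+2*r]; w=cv2.resize(w,None,fx=S,fy=S,interpolation=cv2.INTER_CUBIC)
    m=mask_fn(w).astype(np.uint8)*255
    cs,_=cv2.findContours(m,cv2.RETR_LIST,cv2.CHAIN_APPROX_NONE)
    out=[]
    for c in cs:
        if cv2.contourArea(c)<40*S: continue
        (cx,cy),ax,_=cv2.fitEllipse(c)
        p=unproj(C,((cy+.5)/S-.5+max(y0,0),(cx+.5)/S-.5+max(x0,0)),z)
        out.append((np.round(p[:2],4),np.round(np.array(ax)/S,1)))
    print(tag,[(o[0].tolist(),o[1].tolist()) for o in out])
E
python3 - <<'E'
from seg import *
hsv=lambda w:cv2.cvtColor(w,cv2.COLOR_BGR2HSV)
g=lambda w:cv2.cvtColor(w,cv2.COLOR_BGR2GRAY)
for n in("top","side"):
    f=cv2.imread(f"pics/{n}0.png");C=cam(n);print(n)
    ell(f,C,(.652,-.055),.095,14,lambda w:(hsv(w)[...,1]>140)&(w[...,2]>150),"redcap")
    ell(f,C,(.457,.058),.078,11,lambda w:(w[...,0]>90),"browncap")
    ell(f,C,(.613,.052),.051,9,lambda w:(w[...,0]>150),"vialcap")
    ell(f,C,(.462,-.065),.015,22,lambda w:g(w)>90,"dish")
    ell(f,C,(.465,-.29),.034,34,lambda w:g(w)<185,"plate")
    for k in(-1,0,1):
        ell(f,C,(.496+.024*k,.257+.071*k),.003,21,lambda w:g(w)<105,f"ring{k}")
E
python3 - <<'E'
import cv2
f=cv2.imread("pics/top0.png")[190:285,100:440]
cv2.imwrite("pics/crop2.png",cv2.resize(f,None,fx=2.35,fy=2.35,interpolation=2))
E
```

```text
top
redcap [([0.6535, -0.0599], [13.3, 13.6])]
browncap [([0.4559, 0.0507], [10.7, 11.2])]
vialcap [([0.6105, 0.0545], [8.7, 9.0])]
dish [([0.4605, -0.074], [26.3, 26.5])]
plate [([0.4655, -0.2916], [72.1, 73.8])]
ring-1 [([0.4314, 0.2227], [5.8, 24.9]), ([0.4452, 0.1461], [7.9, 34.1]), ([0.5167, 0.16], [8.3, 38.4])]
ring0 [([0.4534, 0.2959], [4.5, 17.8]), ([0.539, 0.2335], [9.8, 44.9])]
ring1 [([0.5179, 0.327], [47.6, 51.5])]
side
redcap [([0.6517, -0.0849], [4.3, 5.7]), ([0.6592, -0.0808], [17.3, 27.3])]
browncap [([0.4565, 0.0408], [15.9, 18.4])]
vialcap [([0.6113, 0.0546], [7.6, 10.0])]
dish [([0.5148, -0.0755], [2.9, 4.6]), ([0.4598, -0.06], [25.0, 29.7])]
plate [([0.4529, -0.2787], [26.3, 51.2]), ([0.4662, -0.2934], [79.1, 80.5])]
ring-1 [([0.4338, 0.2184], [3.4, 9.9]), ([0.4803, 0.1509], [16.2, 47.7])]
ring0 [([0.534, 0.2274], [8.2, 19.7])]
ring1 [([0.5411, 0.3631], [6.2, 17.5]), ([0.5557, 0.3046], [8.8, 20.7])]
```

View pics/crop2.png

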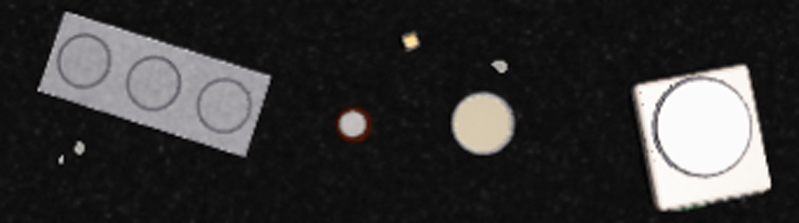

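The crop shows the mat, its three rings, the brown bottle with a grey cap, the dish and the plate's round top clearly. I'll fit the mat and plate poses against the printed circles.

```bash
python3 - <<'E'
from h import *
from scipy.optimize import minimize
from scipy.ndimage import map_coordinates as mc
a=np.linspace(0,2*np.pi,120,endpoint=False);c=np.c_[np.cos(a),np.sin(a)]
def run(n,fn,p0,steps):
    g=cv2.GaussianBlur(cv2.imread(f"pics/{n}0.png",0).astype(float),(0,0),.8);C=cam(n)
    f=lambda p:np.mean(mc(g,proj(C,fn(p)).T,order=1))
    best=None
    for dx in np.linspace(-.012,.012,9):
        for dy in np.linspace(-.012,.012,9):
            q=np.array(p0,float);q[0]+=dx;q[1]+=dy
            v=f(q)
            if best is None or v<best[0]:best=(v,q)
    sim=np.vstack([best[1]]+[best[1]+s for s in np.diag(steps)])
    r=minimize(f,best[1],method="Nelder-Mead",options=dict(initial_simplex=sim,xatol=1e-5,fatol=1e-3));print(n,np.round(r.x,4),round(r.fun,1))
def mat(p):
    x,y,t,rr=p;u=np.array([-np.sin(t),np.cos(t)])
    return np.vstack([np.c_[np.array([x,y])+k*.075*u+rr*c,np.full(120,.003)] for k in(-1,0,1)])
def plate(p): return np.c_[np.array(p[:2])+p[2]*c,np.full(120,.034)]
for n in("top","side"):
    run(n,mat,[.496,.254,-.31,.027],[.003,.003,.03,.001])
    run(n,plate,[.4655,-.2916,.046],[.003,.003,.001])
E
```

```text
top [ 0.5781  0.16   -0.4867  0.0326] 15.6
top [ 0.5881 -0.4577  0.07  ] 15.9
side [ 0.5945  0.1545 -0.626   0.0333] 22.4
side [ 0.6112 -0.5782  0.0741] 26.0
```

```bash
cat > fitc.py <<'E'
from h import *
from scipy.optimize import minimize
from scipy.ndimage import map_coordinates as mc
a=np.linspace(0,2*np.pi,120,endpoint=False);c=np.c_[np.cos(a),np.sin(a)]
def mat(p,d=0):
    x,y,t,rr=p;u=np.array([-np.sin(t),np.cos(t)])
    return np.vstack([np.c_[np.array([x,y])+k*.075*u+(rr+d)*c,np.full(120,.003)] for k in(-1,0,1)])
def plate(p,d=0): return np.c_[np.array(p[:2])+(p[2]+d)*c,np.full(120,.034)]
def run(g,C,fn,p0,tag,rng=.012):
    g=cv2.GaussianBlur(g.astype(float),(0,0),.8)
    s=lambda X:mc(g,proj(C,X).T,order=1,mode="nearest")
    def f(p):
        m=s(fn(p));i=s(fn(p,-.005));o=s(fn(p,.004))
        return np.mean(np.clip(m-np.minimum(i,o),-60,20))
    G=np.linspace(-rng,rng,13);q0=np.array(p0,float)
    _,best=min(((f(q0+np.r_[dx,dy,np.zeros(len(q0)-2)]),(dx,dy)) for dx in G for dy in G))
    q=q0+np.r_[best,np.zeros(len(q0)-2)]
    sim=np.vstack([q]+[q+s_ for s_ in np.diag([.002,.002,.02,.0007][:len(q)] if len(q)==4 else [.002,.002,.0007])])
    r=minimize(f,q,method="Nelder-Mead",options=dict(initial_simplex=sim,xatol=1e-5,fatol=1e-3));print(tag,np.round(r.x,4),round(r.fun,1))
    return r.x
E
python3 - <<'E'
from fitc import *
for n in("top","side"):
    g=cv2.imread(f"pics/{n}0.png",0);C=cam(n)
    run(g,C,mat,[.496,.254,-.31,.027],n); run(g,C,plate,[.4655,-.2916,.0455],n)
E
```

```text
top [ 0.4912  0.2571 -0.2722  0.0264] -23.5
top [ 0.4626 -0.2869  0.0478] -38.3
side [ 0.4919  0.2564 -0.2743  0.0264] -33.4
side [ 0.4626 -0.2837  0.0477] -11.3
```

```bash
cat > goto.py <<'E'
from h import *
import sys
def rel(x,y,z,phi):
    s=ctrl.read_state();p=np.array(s["position"]);Rm=R.from_rotvec(s["orientation"]).as_matrix()
    best=None
    for f in(phi,phi+np.pi):
        yv=np.array([np.cos(f),np.sin(f),0]);zv=np.array([0,0,-1.]);xv=np.cross(yv,zv)
        w=R.from_matrix(Rm.T@np.c_[xv,yv,zv]).as_rotvec()
        if best is None or np.linalg.norm(w)<np.linalg.norm(best):best=w
    d=Rm.T@(np.array([x,y,z])-p)
    print("t",round(s["time"],2),"pos",np.round(p,4),"dist",round(np.linalg.norm(d),3),"d",np.round(d/.3,3).tolist(),"w",np.round(best/2,3).tolist(),"rotdeg",round(np.degrees(np.linalg.norm(best)),1),"q7",round(s["joints"][6],2))
if __name__=="__main__": rel(*map(float,sys.argv[1:5]))
E
python3 goto.py .56 .2 .22 -.273; python3 goto.py .6105 .0545 .15 -.273
```

```text
t 0.75 pos [0.2696 0.5914 0.2187] dist 0.487 d [-1.422, -0.786, -0.004] w [-0.0, -0.0, 0.708] rotdeg 81.1 q7 -0.04
t 0.75 pos [0.2696 0.5914 0.2187] dist 0.64 d [-1.776, -1.157, 0.229] w [-0.0, -0.0, 0.708] rotdeg 81.1 q7 -0.04
```

Call:
apply_moves(
  plan=[
    [0,-0.89,-0.58,0,0,0,0.5],
    [0,-0.89,-0.58,0,0,0,0.5],
    [0,-0.89,-0.58,0,0,0,0.5],
    [0,-0.89,-0.58,0,0,0,0.5],
    [0,-0.89,-0.58,0,0,0,0.5],
    [0,-0.89,-0.58,0,0,0,0.5],
    [0,-0.89,-0.58,0,0,0,0.5],
    [0,-0.89,-0.58,0,0,0,0.5],
    [0,-0.89,-0.58,0,0,0,0.5],
    [0,-0.89,-0.58,0,0,0,0.5],
  ],
  squeeze=10,
)

```text
time: 1.58
position: [0.4416, 0.3206, 0.219]
orientation: [2.061, 2.37, 0.001]
force: [-0.6, 0.2, -0.5]
width: 0.499
grip_force: 0.0
```

```bash
python3 goto.py .6105 .0545 .16 -.273
```

```text
t 1.58 pos [0.4416 0.3206 0.219 ] dist 0.321 d [-0.957, 0.434, 0.197] w [0.0, 0.0, 0.206] rotdeg 23.6 q7 -0.38
```

Call:
apply_moves(
  plan=[
    [0,-0.957,0.434,0.197,0,0,0.206],
    [0,-0.957,0.434,0.197,0,0,0.206],
    [0,-0.957,0.434,0.197,0,0,0.206],
    [0,-0.957,0.434,0.197,0,0,0.206],
    [0,-0.957,0.434,0.197,0,0,0.206],
    [0,-0.957,0.434,0.197,0,0,0.206],
    [0,-0.957,0.434,0.197,0,0,0.206],
    [0,-0.957,0.434,0.197,0,0,0.206],
    [0,-0.957,0.434,0.197,0,0,0.206],
    [0,-0.957,0.434,0.197,0,0,0.206],
  ],
)

```text
time: 2.42
position: [0.6105, 0.0567, 0.1587]
orientation: [-2.499, -1.902, 0.001]
force: [-0.8, 0.5, 0.2]
width: 0.501
grip_force: 0.0
```

```bash
python3 goto.py .6105 .0545 .022 -.273; python3 - <<'E'
from seg import *
C=cam("wrist");f=ctrl.grab_frame("wrist")[:,:,::-1].copy();cv2.imwrite("pics/w1.png",f)
ell(f,C,(.6105,.0545),.051,60,lambda w:w.min(2)>150,"vial")
print(proj(C,[.6105,.0545,.051]))
E
```

```text
t 2.42 pos [0.6105 0.0567 0.1587] dist 0.137 d [-0.007, 0.002, 0.456] w [-0.001, -0.0, 0.002] rotdeg 0.2 q7 -0.16
vial [([0.6119, 0.0587], [20.6, 29.0])]
[[213.93861527 277.92614721]]
```

View pics/w1.png

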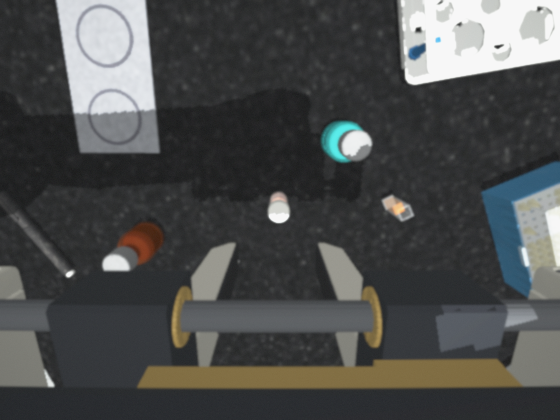

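The wrist view shows the vial cap at (210,278), midway between the fingers, so the position is confirmed. Now I descend and grip.

Call:
apply_moves(
  plan=[
    [0,-0.007,0.002,0.1,0,0,0],
    [0,-0.007,0.002,0.2,0,0,0],
    [0,-0.007,0.002,0.3,0,0,0],
    [0,-0.007,0.002,0.38,0,0,0],
    [0,-0.007,0.002,0.43,0,0,0],
    [0,-0.007,0.002,0.456,0,0,0],
    [0,-0.007,0.002,0.456,0,0,0],
    [-0.4,-0.007,0.002,0.456,0,0,0],
    [-0.8,-0.007,0.002,0.456,0,0,0],
    [-1,-0.007,0.002,0.456,0,0,0],
  ],
  squeeze=10,
)

```text
time: 3.3
position: [0.6113, 0.0551, 0.0243]
orientation: [2.497, 1.904, 0.004]
force: [0.7, 0.4, -1.0]
width: 0.333
grip_force: 0.0
```

Call:
apply_moves(
  plan=[
    [-1,0,0,0,0,0,0],
    [-1,0,0,0,0,0,0],
    [-1,0,0,0,0,0,0],
    [-1,0,0,0,0,0,0],
  ],
)

```text
time: 3.63
position: [0.611, 0.0545, 0.0237]
orientation: [2.499, 1.903, 0.003]
force: [-0.2, 0.4, 5.2]
width: 0.216
grip_force: 10.0
```

Call:
apply_moves(
  plan=[
    [-1,0,0,-0.05,0,0,0],
    [-1,0,0,-0.15,0,0,0],
    [-1,0,0,-0.27,0,0,0],
    [-1,0,0,-0.4,0,0,0],
    [-1,0,0,-0.45,0,0,0],
    [-1,0,0,-0.45,0,0,0],
  ],
)

```text
time: 4.13
position: [0.6131, 0.0542, 0.1625]
orientation: [2.495, 1.9, 0.012]
force: [1.0, 0.7, 0.1]
width: 0.213
grip_force: 10.0
```

```bash
python3 goto.py .4915 .257 .16 -.273; python3 - <<'E'
from fitc import *
C=cam("wrist");f=ctrl.grab_frame("wrist")[:,:,::-1].copy();cv2.imwrite("pics/w2.png",f)
print(proj(C,[[.4915,.257,.003],[.47,.185,.003]]))
E
```

```text
t 4.13 pos [0.6131 0.0542 0.1625] dist 0.236 d [0.544, -0.571, 0.005] w [0.004, -0.002, 0.002] rotdeg 0.6 q7 -0.15
[[ 38.92405729 101.51007346]
 [118.55733128 110.5283651 ]]
```

Call:
apply_moves(
  plan=[
    [-1,0.04,-0.04,0,0,0,0],
    [-1,0.1,-0.11,0,0,0,0],
    [-1,0.18,-0.19,0,0,0,0],
    [-1,0.27,-0.28,0,0,0,0],
    [-1,0.35,-0.37,0,0,0,0],
    [-1,0.43,-0.45,0,0,0,0],
    [-1,0.5,-0.53,0,0,0,0],
    [-1,0.54,-0.571,0.0,0.004,-0.002,0.002],
    [-1,0.544,-0.571,0.0,0.004,-0.002,0.002],
    [-1,0.544,-0.571,0.0,0.004,-0.002,0.002],
  ],
)

```text
time: 5.02
position: [0.487, 0.2579, 0.1559]
orientation: [-2.497, -1.9, 0.018]
force: [0.2, -0.9, 0.5]
width: 0.215
grip_force: 10.0
```

```bash
python3 goto.py .4915 .257 .0275 -.273; python3 - <<'E'
from fitc import *
C=cam("wrist");f=ctrl.grab_frame("wrist")[:,:,::-1].copy();cv2.imwrite("pics/w3.png",f)
E
```

```text
t 5.02 pos [0.487  0.2579 0.1559] dist 0.128 d [0.004, 0.02, 0.428] w [-0.005, 0.003, 0.001] rotdeg 0.7 q7 -0.53
```

View pics/w3.png

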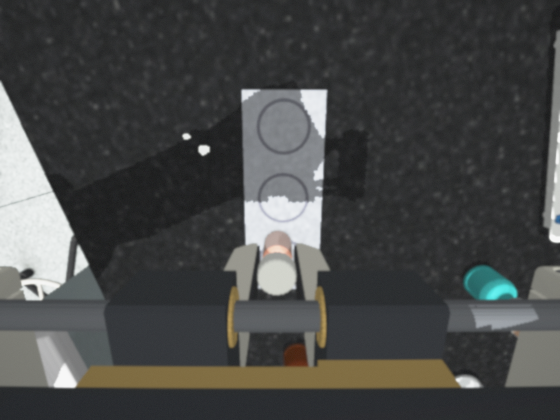

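The vial is held upright in the grip. The left ring shows at (126,283) and the middle ring at (197,283). I'll fit the mat from this closer view.

Call:
apply_moves(
  plan=[
    [-1,0.004,0.02,0.05,0,0,0],
    [-1,0.004,0.02,0.05,0,0,0],
    [-1,0.004,0.02,0.05,0,0,0],
    [-1,0.004,0.02,0.05,0,0,0],
  ],
)

```text
time: 5.4
position: [0.4949, 0.2553, 0.1427]
orientation: [-2.503, -1.893, 0.014]
force: [0.3, 0.5, 0.3]
width: 0.214
grip_force: 10.0
```

```bash
cat > matw.py <<'E'
from fitc import *
import fitc
def two(p,d=0):
    return mat(p,d)[120:]   # middle+left rings
def fitmat(tag,p0=(.4915,.257,-.273,.0265)):
    C=cam("wrist");f=ctrl.grab_frame("wrist");g=cv2.cvtColor(f,cv2.COLOR_RGB2GRAY)
    return run(g,C,two,list(p0),tag,.008)
E
python3 - <<'E'
from matw import *
fitmat("wrist mat")
E
python3 goto.py .4915 .257 .0275 -.273
```

```text
wrist mat [ 0.492   0.259  -0.2749  0.0263] -30.8
t 5.45 pos [0.4949 0.2558 0.1429] dist 0.116 d [0.002, -0.009, 0.385] w [-0.004, 0.002, -0.001] rotdeg 0.5 q7 -0.52
```

```bash
python3 goto.py .4917 .258 .0275 -.274
```

```text
t 5.45 pos [0.4949 0.2558 0.1429] dist 0.116 d [0.006, -0.009, 0.385] w [-0.004, 0.002, -0.0] rotdeg 0.5 q7 -0.52
```

Call:
apply_moves(
  plan=[
    [-1,0.006,-0.009,0.1,-0.004,0.002,0],
    [-1,0.006,-0.009,0.2,-0.004,0.002,0],
    [-1,0.006,-0.009,0.28,-0.004,0.002,0],
    [-1,0.006,-0.009,0.33,-0.004,0.002,0],
    [-1,0.006,-0.009,0.36,-0.004,0.002,0],
    [-1,0.006,-0.009,0.36,-0.004,0.002,0],
    [-1,0.006,-0.009,0.36,-0.004,0.002,0],
    [-1,0.006,-0.009,0.36,-0.004,0.002,0],
  ],
)

```text
time: 6.12
position: [0.4925, 0.2595, 0.036]
orientation: [2.503, 1.898, 0.004]
force: [-0.1, -0.6, 0.5]
width: 0.217
grip_force: 10.0
```

```bash
python3 goto.py .4917 .258 .027 -.274;python3 goto.py .4917 .258 .027 -.274
```

```text
t 6.12 pos [0.4925 0.2595 0.036 ] dist 0.009 d [-0.006, -0.001, 0.03] w [0.001, -0.001, 0.0] rotdeg 0.2 q7 -0.46
t 6.12 pos [0.4925 0.2595 0.036 ] dist 0.009 d [-0.006, -0.001, 0.03] w [0.001, -0.001, 0.0] rotdeg 0.2 q7 -0.46
```

Call:
apply_moves(
  plan=[
    [-1,-0.004,0,0.015,0,0,0],
    [-1,-0.004,0,0.025,0,0,0],
    [-1,-0.004,0,0.029,0,0,0],
    [-1,-0.004,0,0.03,0,0,0],
    [-1,-0.004,0,0.03,0,0,0],
  ],
)

```text
time: 6.53
position: [0.4916, 0.2582, 0.0266]
orientation: [2.503, 1.898, 0.002]
force: [-1.2, 0.5, 5.1]
width: 0.217
grip_force: 10.0
```

Call:
apply_moves(
  plan=[
    [-0.4,0,0,0,0,0,0],
    [-0.3,0,0,0,0,0,0],
    [-0.2,0,0,0,0,0,0],
    [-0.2,0,0,0,0,0,0],
  ],
)

```text
time: 6.87
position: [0.4908, 0.258, 0.0255]
orientation: [-2.503, -1.899, 0.001]
force: [-0.1, 0.4, 0.1]
width: 0.391
grip_force: 0.0
```

Call:
apply_moves(
  plan=[
    [-0.2,0,0,-0.08,0,0,0],
    [-0.2,0,0,-0.2,0,0,0],
    [-0.2,0,0,-0.33,0,0,0],
    [-0.2,0,0,-0.45,0,0,0],
    [-0.2,0,0,-0.5,0,0,0],
    [-0.2,0,0,-0.5,0,0,0],
    [-0.2,0,0,-0.5,0,0,0],
  ],
)

```text
time: 7.45
position: [0.491, 0.2582, 0.1761]
orientation: [-2.503, -1.899, -0.002]
force: [-1.2, 0.4, -0.9]
width: 0.402
grip_force: 0.0
```

```bash
cat > matt.py <<'E'
from h import *
def chk(n="top"):
    f=ctrl.grab_frame(n)[:,:,::-1].copy();return f
E
python3 goto.py .6535 -.0599 .2 -.274; python3 - <<'E'
from h import *
f=ctrl.grab_frame("wrist")[:,:,::-1];cv2.imwrite("pics/w4.png",f)
C=cam("wrist")
print(proj(C,[[.4917,.258,.054],[.4917,.258,.003]]))
E
```

```text
t 7.45 pos [0.491  0.2582 0.1761] dist 0.358 d [-0.875, 0.807, -0.08] w [0.0, -0.001, 0.001] rotdeg 0.1 q7 -0.54
[[207.67597362 278.88670509]
 [196.62142654 278.62321479]]
```

View pics/w4.png

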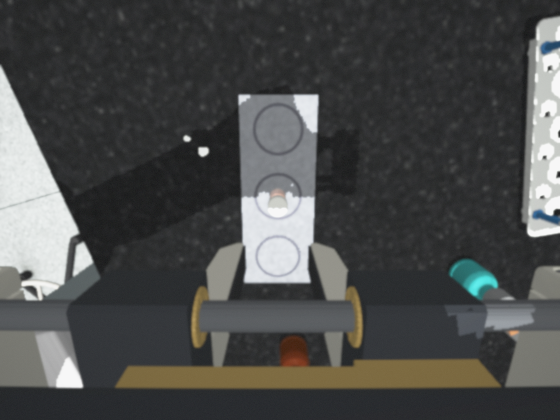

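The vial stands at (196,278), concentric with its ring. Next is the red-capped large bottle.

Call:
apply_moves(
  plan=[
    [0.2,-0.1,0.09,-0.01,0,0,0],
    [0.2,-0.2,0.184,-0.02,0,0,0],
    [0.2,-0.3,0.276,-0.03,0,0,0],
    [0.2,-0.4,0.37,-0.04,0,0,0],
    [0.2,-0.5,0.46,-0.05,0,0,0],
    [0.2,-0.6,0.55,-0.06,0,0,0],
    [0.2,-0.7,0.645,-0.07,0,0,0],
    [0.2,-0.79,0.73,-0.08,0,0,0],
    [0.2,-0.85,0.785,-0.08,0,0,0],
    [0.2,-0.875,0.807,-0.08,0,0,0],
  ],
)

```text
time: 8.33
position: [0.653, -0.066, 0.1971]
orientation: [2.509, 1.89, -0.008]
force: [-0.0, -0.6, 0.3]
width: 0.602
grip_force: 0.0
```

Call:
apply_moves(
  plan=[
    [0.2,0,0,0,0,0,0],
    [0.2,0,0,0,0,0,0],
    [0.2,0,0,0,0,0,0],
    [0.2,0,0,0,0,0,0],
  ],
)

```text
time: 8.67
position: [0.6528, -0.0566, 0.1992]
orientation: [-2.497, -1.902, -0.0]
force: [-0.1, -1.1, 0.1]
width: 0.6
grip_force: 0.0
```

```bash
python3 goto.py .6535 -.0599 .067 -.274; python3 - <<'E'
from seg import *
f=ctrl.grab_frame("wrist")[:,:,::-1].copy();cv2.imwrite("pics/w5.png",f)
C=cam("wrist");print(proj(C,[[.6535,-.0599,.095]]))
ell(f,C,(.6535,-.0599),.095,60,lambda w:(w[...,2].astype(int)-w[...,1]>70),"red")
E
```

```text
t 8.67 pos [ 0.6528 -0.0566  0.1992] dist 0.132 d [-0.011, 0.006, 0.441] w [-0.001, -0.001, 0.003] rotdeg 0.3 q7 0.01
[[215.50034815 278.62466552]]
red [([0.6769, -0.1262], [9.6, 10.3]), ([0.6555, -0.0583], [32.0, 33.4])]
```

Call:
apply_moves(
  plan=[
    [0.2,-0.011,0.006,0.1,0,0,0],
    [0.2,-0.011,0.006,0.2,0,0,0],
    [0.2,-0.011,0.006,0.3,0,0,0],
    [0.2,-0.011,0.006,0.38,0,0,0],
    [0.2,-0.011,0.006,0.43,0,0,0],
    [0.2,-0.011,0.006,0.441,0,0,0],
    [0.2,-0.011,0.006,0.441,0,0,0],
    [0,-0.011,0.006,0.441,0,0,0],
    [-0.4,-0.011,0.006,0.441,0,0,0],
    [-1,-0.011,0.006,0.441,0,0,0],
  ],
  squeeze=15,
)

```text
time: 9.55
position: [0.6553, -0.0637, 0.0692]
orientation: [2.501, 1.898, 0.004]
force: [0.1, -0.8, -0.2]
width: 0.43
grip_force: 0.0
```

Call:
apply_moves(
  plan=[
    [-1,0,0,0,0,0,0],
    [-1,0,0,0,0,0,0],
    [-1,0,0,0,0,0,0],
    [-1,0,0,0,0,0,0],
  ],
)

```text
time: 9.88
position: [0.6548, -0.0639, 0.0686]
orientation: [2.502, 1.898, 0.002]
force: [-0.9, -0.1, 5.8]
width: 0.368
grip_force: 15.2
```

Call:
apply_moves(
  plan=[
    [-1,0,0,-0.03,0,0,0],
    [-1,0,0,-0.1,0,0,0],
    [-1,0,0,-0.2,0,0,0],
    [-1,0,0,-0.3,0,0,0],
    [-1,0,0,-0.4,0,0,0],
    [-1,0,0,-0.45,0,0,0],
    [-1,0,0,-0.45,0,0,0],
    [-1,0,0,-0.45,0,0,0],
  ],
)

```text
time: 10.55
position: [0.6542, -0.0637, 0.2027]
orientation: [2.503, 1.898, 0.001]
force: [-0.0, 0.3, -1.4]
width: 0.366
grip_force: 14.4
```

```bash
python3 goto.py .512 .3302 .2 -.274; python3 - <<'E'
from seg import *
f=ctrl.grab_frame("wrist")[:,:,::-1].copy();cv2.imwrite("pics/w6.png",f)
C=cam("wrist");s=ctrl.read_state();p=s["position"];print(p[2]+.028)
f2=ctrl.grab_frame("top")[:,:,::-1].copy();cv2.imwrite("pics/t6.png",f2)
print(proj(C,[p[0],p[1],p[2]+.026]))
E
```

```text
t 10.55 pos [ 0.6542 -0.0637  0.2027] dist 0.419 d [1.136, -0.81, 0.009] w [0.0, -0.0, 0.001] rotdeg 0.1 q7 0.01
0.22915416939561897
[[279.24426687 277.60325456]]
```

View pics/w6.png

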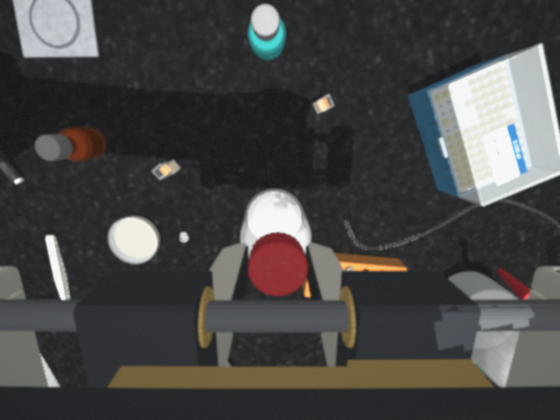

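The cap is held at (264,278) with the bottle upright. It sits slightly off the finger centre line in tool x, so I'll quantify that.

```bash
cat > off.py <<'E'
from h import *
def model_off(mask_fn,img,r,z0,z1,box,s=None):
    """offset (tool x,y) of held cap by bbox match; z0,z1 heights above TCP"""
    C=cam("wrist",s);s=s or ctrl.read_state();Rt=R.from_rotvec(s["orientation"]).as_matrix();p=np.array(s["position"])
    a=np.linspace(0,2*np.pi,180);m=mask_fn(img).copy();M=np.zeros_like(m);r0,r1,c0,c1=box;M[r0:r1,c0:c1]=m[r0:r1,c0:c1]
    n,l,st,_=cv2.connectedComponentsWithStats(M.astype(np.uint8));k=1+np.argmax(st[1:,4]);x,y,w,h,_=st[k]
    obs=np.array([y,y+h-1,x,x+w-1]);print("obs rows/cols",obs)
    for ox in np.arange(-8,9,2)/1000:
        T=np.vstack([np.c_[ox+r*np.cos(a),r*np.sin(a),np.full(180,-z)] for z in(z0,z1)])
        q=proj(C,p+T@Rt.T);print(ox,np.round([q[:,0].min(),q[:,0].max(),q[:,1].min(),q[:,1].max()],1))
E
python3 - <<'E'
from off import *
f=cv2.imread("pics/w6.png")
model_off(lambda w:(w[...,2].astype(int)-w[...,1]>70),f,.016,.0084,.0264,(200,320,230,330))
E
```

```text
obs rows/cols [234 294 249 306]
-0.008 [251.8 319.5 247.5 308. ]
-0.006 [248.6 316.3 247.4 308.1]
-0.004 [245.3 313.  247.3 308.2]
-0.002 [242.  309.8 247.2 308.3]
0.0 [238.7 306.5 247.  308.4]
0.002 [235.3 303.3 246.9 308.5]
0.004 [232.  299.9 246.8 308.6]
0.006 [228.6 296.6 246.7 308.7]
0.008 [225.2 293.3 246.6 308.8]
```

```bash
python3 goto.py .5108 .326 .2 -.274
```

```text
t 10.65 pos [ 0.6529 -0.0632  0.2004] dist 0.414 d [1.122, -0.806, 0.004] w [-0.002, 0.0, 0.001] rotdeg 0.2 q7 0.01
```

Call:
apply_moves(
  plan=[
    [-1,0.03,-0.02,0,0,0,0],
    [-1,0.09,-0.065,0,0,0,0],
    [-1,0.18,-0.13,0,0,0,0],
    [-1,0.27,-0.194,0,0,0,0],
    [-1,0.36,-0.26,0,0,0,0],
    [-1,0.45,-0.323,0,0,0,0],
    [-1,0.54,-0.39,0,0,0,0],
    [-1,0.63,-0.453,0,0,0,0],
    [-1,0.71,-0.51,0,0,0,0],
    [-1,0.79,-0.57,0,0,0,0],
  ],
)

```text
time: 11.48
position: [0.5513, 0.213, 0.2009]
orientation: [-2.501, -1.899, 0.004]
force: [0.0, -0.6, -2.0]
width: 0.366
grip_force: 14.4
```

Call:
apply_moves(
  plan=[
    [-1,0.08,-0.057,0,0,0,0],
    [-1,0.16,-0.114,0,0,0,0],
    [-1,0.23,-0.165,0,0,0,0],
    [-1,0.29,-0.205,0,0,0,0],
    [-1,0.32,-0.23,0,0,0,0],
    [-1,0.332,-0.236,0,0,0,0],
    [-1,0.332,-0.236,0,0,0,0],
    [-1,0.332,-0.236,0,0,0,0],
    [-1,0.332,-0.236,0,0,0,0],
    [-1,0.332,-0.236,0,0,0,0],
  ],
)

```text
time: 12.32
position: [0.5131, 0.3236, 0.2025]
orientation: [2.505, 1.894, -0.0]
force: [0.1, -0.2, -1.0]
width: 0.368
grip_force: 14.4
```

```bash
python3 goto.py .5108 .326 .08 -.274
```

```text
t 12.32 pos [0.5131 0.3236 0.2025] dist 0.123 d [0.006, -0.01, 0.408] w [0.0, 0.0, -0.001] rotdeg 0.1 q7 -0.64
```

Call:
apply_moves(
  plan=[
    [-1,0.006,-0.01,0.05,0,0,0],
    [-1,0.006,-0.01,0.13,0,0,0],
    [-1,0.006,-0.01,0.22,0,0,0],
    [-1,0.006,-0.01,0.3,0,0,0],
    [-1,0.006,-0.01,0.36,0,0,0],
    [-1,0.006,-0.01,0.4,0,0,0],
    [-1,0.006,-0.01,0.408,0,0,0],
    [-1,0.006,-0.01,0.408,0,0,0],
    [-1,0.006,-0.01,0.408,0,0,0],
    [-1,0.006,-0.01,0.408,0,0,0],
  ],
)

```text
time: 13.15
position: [0.5109, 0.3285, 0.0815]
orientation: [2.503, 1.898, 0.005]
force: [-0.4, 0.0, -1.0]
width: 0.368
grip_force: 14.4
```

```bash
python3 goto.py .5108 .326 .0718 -.274; python3 - <<'E'
from h import *
f=ctrl.grab_frame("wrist")[:,:,::-1].copy();cv2.imwrite("pics/w7.png",f)
E
python3 goto.py .5108 .326 .0718 -.274
```

```text
t 13.15 pos [0.5109 0.3285 0.0815] dist 0.01 d [-0.008, 0.002, 0.032] w [0.001, -0.001, 0.0] rotdeg 0.2 q7 -0.59
t 13.2 pos [0.5107 0.3286 0.0815] dist 0.01 d [-0.008, 0.003, 0.032] w [0.001, -0.001, 0.0] rotdeg 0.2 q7 -0.59
```

View pics/w7.png

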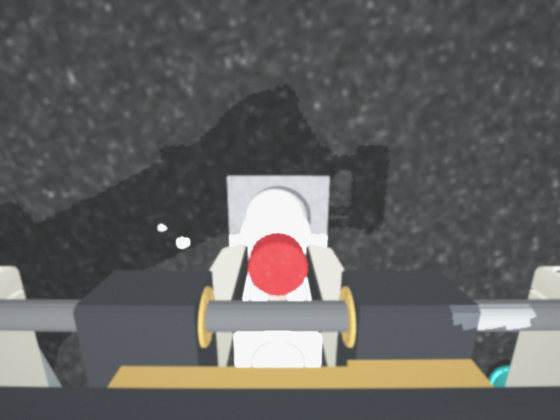

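The bottle hovers upright over the left end of the mat, with its cap at (264,278). I'll apply the small correction and lower it.

Call:
apply_moves(
  plan=[
    [-1,-0.008,0.002,0.01,0,0,0],
    [-1,-0.008,0.002,0.02,0,0,0],
    [-1,-0.008,0.002,0.028,0,0,0],
    [-1,-0.008,0.002,0.032,0,0,0],
    [-1,-0.008,0.002,0.034,0,0,0],
    [-1,-0.008,0.002,0.034,0,0,0],
    [-1,-0.008,0.002,0.034,0,0,0],
  ],
)

```text
time: 13.78
position: [0.5101, 0.3259, 0.0717]
orientation: [-2.503, -1.898, -0.002]
force: [-2.8, -1.1, 9.5]
width: 0.369
grip_force: 15.7
```

Contact made. I release and rise.

Call:
apply_moves(
  plan=[
    [-0.1,0,0,0,0,0,0],
    [0.1,0,0,0,0,0,0],
    [0.2,0,0,0,0,0,0],
    [0.2,0,0,0,0,0,0],
    [0.2,0,0,-0.03,0,0,0],
    [0.2,0,0,-0.1,0,0,0],
    [0.2,0,0,-0.2,0,0,0],
    [0.2,0,0,-0.3,0,0,0],
    [0.2,0,0,-0.4,0,0,0],
    [0.2,0,0,-0.4,0,0,0],
  ],
)

```text
time: 14.62
position: [0.5136, 0.3272, 0.1969]
orientation: [2.502, 1.897, 0.021]
force: [0.5, -0.4, -0.5]
width: 0.6
grip_force: 0.0
```

```bash
python3 goto.py .456 .0507 .18 -.274; python3 - <<'E'
from seg import *
f=ctrl.grab_frame("top")[:,:,::-1].copy();cv2.imwrite("pics/t8.png",f);C=cam("top")
ell(f,C,(.512,.33),.098,14,lambda w:(w[...,2].astype(int)-w[...,1]>70),"red")
ell(f,C,(.456,.0507),.078,11,lambda w:(w[...,0]>90),"browncap")
f=cv2.imread("pics/w7.png")
E
```

```text
t 14.62 pos [0.5136 0.3272 0.1969] dist 0.283 d [-0.94, 0.063, 0.048] w [0.005, -0.005, 0.0] rotdeg 0.8 q7 -0.64
red [([0.5085, 0.3268], [13.1, 14.2])]
browncap [([0.4556, 0.0509], [10.6, 11.3])]
```

Call:
apply_moves(
  plan=[
    [0.1,-0.1,0.007,0,0,0,0],
    [0.1,-0.22,0.015,0,0,0,0],
    [0.1,-0.35,0.023,0.01,0,0,0],
    [0.1,-0.48,0.032,0.02,0,0,0],
    [0.1,-0.6,0.04,0.03,0,0,0],
    [0.1,-0.72,0.048,0.04,0.0,0,0],
    [0.1,-0.82,0.055,0.048,0.005,-0.005,0],
    [0.1,-0.9,0.06,0.048,0.005,-0.005,0],
    [0.1,-0.93,0.063,0.048,0.005,-0.005,0],
    [0.1,-0.94,0.063,0.048,0.005,-0.005,0],
  ],
)

```text
time: 15.5
position: [0.4512, 0.0473, 0.1751]
orientation: [-2.505, -1.892, 0.024]
force: [-0.4, 0.7, 0.9]
width: 0.551
grip_force: 0.0
```

Call:
apply_moves(
  plan=[
    [0.1,0,0,0,0,0,0],
    [0.1,0,0,0,0,0,0],
    [0.1,0,0,0,0,0,0],
    [0.1,0,0,0,0,0,0],
    [0.1,0,0,0,0,0,0],
  ],
)

```text
time: 15.92
position: [0.452, 0.0502, 0.1753]
orientation: [-2.499, -1.9, 0.022]
force: [-0.1, -0.3, -0.2]
width: 0.552
grip_force: 0.0
```

```bash
python3 goto.py .456 .0507 .052 -.274; python3 - <<'E'
from seg import *
f=ctrl.grab_frame("wrist")[:,:,::-1].copy();cv2.imwrite("pics/w9.png",f);C=cam("wrist")
print(proj(C,[[.456,.0507,.078],[.512,.3302,.098],[.4917,.258,.054]]))
E
```

```text
t 15.92 pos [0.452  0.0502 0.1753] dist 0.123 d [0.009, 0.017, 0.411] w [-0.005, 0.005, 0.002] rotdeg 0.8 q7 -0.18
[[ 211.8427946   282.28455569]
 [-225.21778825  250.04466103]
 [ -44.11438634  256.94386639]]
```

View pics/w9.png

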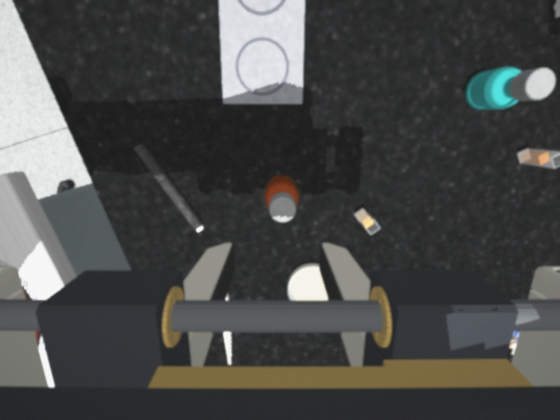

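The brown bottle's cap is at (209,283), between the fingers. The thin vial at (368,221) is clear of the finger path. I descend, settling above the cap first.

Call:
apply_moves(
  plan=[
    [0.1,0.009,0.017,0.08,-0.005,0.005,0],
    [0.1,0.009,0.017,0.18,-0.005,0.005,0],
    [0.1,0.009,0.017,0.26,-0.005,0.005,0],
    [0.1,0.009,0.017,0.3,-0.005,0.005,0],
    [0.1,0.009,0.017,0.3,-0.005,0.005,0],
    [0.1,0.009,0.017,0.3,-0.005,0.005,0],
    [0.1,0.009,0.017,0.3,-0.005,0.005,0],
    [0.1,0.009,0.017,0.3,-0.005,0.005,0],
  ],
)

```text
time: 16.63
position: [0.4573, 0.0498, 0.0864]
orientation: [2.502, 1.898, 0.003]
force: [0.7, 0.8, 0.6]
width: 0.551
grip_force: 0.0
```

```bash
python3 goto.py .456 .0507 .052 -.274
```

```text
t 16.63 pos [0.4573 0.0498 0.0864] dist 0.034 d [0.002, -0.005, 0.115] w [0.001, -0.0, 0.001] rotdeg 0.2 q7 -0.08
```

Call:
apply_moves(
  plan=[
    [0.1,0.002,-0.004,0.05,0,0,0],
    [0.1,0.002,-0.004,0.1,0,0,0],
    [0.1,0.002,-0.004,0.115,0,0,0],
    [0.1,0.002,-0.004,0.115,0,0,0],
    [-0.1,0.002,-0.004,0.115,0,0,0],
    [-0.5,0.002,-0.004,0.115,0,0,0],
    [-1,0.002,-0.004,0.115,0,0,0],
    [-1,0.002,-0.004,0.115,0,0,0],
    [-1,0.002,-0.004,0.115,0,0,0],
    [-1,0.002,-0.004,0.115,0,0,0],
  ],
  squeeze=13,
)

```text
time: 17.47
position: [0.456, 0.0505, 0.0513]
orientation: [2.502, 1.898, 0.002]
force: [0.8, -0.6, 2.6]
width: 0.28
grip_force: 12.9
```

Call:
apply_moves(
  plan=[
    [-1,0,0,0,0,0,0],
    [-1,0,0,0,0,0,0],
    [-1,0,0,0,0,0,0],
  ],
)

```text
time: 17.72
position: [0.4559, 0.0505, 0.0513]
orientation: [2.503, 1.898, 0.002]
force: [-0.5, 0.2, 4.8]
width: 0.285
grip_force: 13.2
```

Call:
apply_moves(
  plan=[
    [-1,0,0,-0.03,0,0,0],
    [-1,0,0,-0.1,0,0,0],
    [-1,0,0,-0.2,0,0,0],
    [-1,0,0,-0.3,0,0,0],
    [-1,0,0,-0.4,0,0,0],
    [-1,0,0,-0.46,0,0,0],
    [-1,0,0,-0.46,0,0,0],
    [-1,0,0,-0.46,0,0,0],
    [-1,0,0,-0.46,0,0,0],
  ],
)

```text
time: 18.47
position: [0.4541, 0.0507, 0.188]
orientation: [-2.502, -1.898, 0.004]
force: [0.5, 0.8, -1.4]
width: 0.287
grip_force: 12.6
```

```bash
python3 goto.py .4714 .1858 .19 -.274; python3 - <<'E'
from off import *
f=ctrl.grab_frame("wrist")[:,:,::-1].copy();cv2.imwrite("pics/w10.png",f)
cv2.imwrite("pics/w10c.png",cv2.resize(f[160:330,200:360],None,fx=3.5,fy=3.5))
model_off(lambda w:(w.min(2)>95)&(w.max(2).astype(int)-w.min(2)<25),f,.0125,.008,.026,(200,320,252,304))
E
```

```text
t 18.47 pos [0.4541 0.0507 0.188 ] dist 0.136 d [0.449, -0.066, -0.007] w [-0.001, 0.0, 0.001] rotdeg 0.2 q7 -0.18
obs rows/cols [242 301 255 303]
-0.008 [257.2 313.4 254.2 301.3]
-0.006 [254.  310.2 254.1 301.4]
-0.004 [250.7 306.9 254.  301.5]
-0.002 [247.5 303.7 253.9 301.6]
0.0 [244.2 300.4 253.8 301.6]
0.002 [240.9 297.  253.7 301.7]
0.004 [237.6 293.7 253.6 301.8]
0.006 [234.3 290.3 253.6 301.9]
0.008 [230.9 286.9 253.5 302. ]
```

View pics/w10c.png

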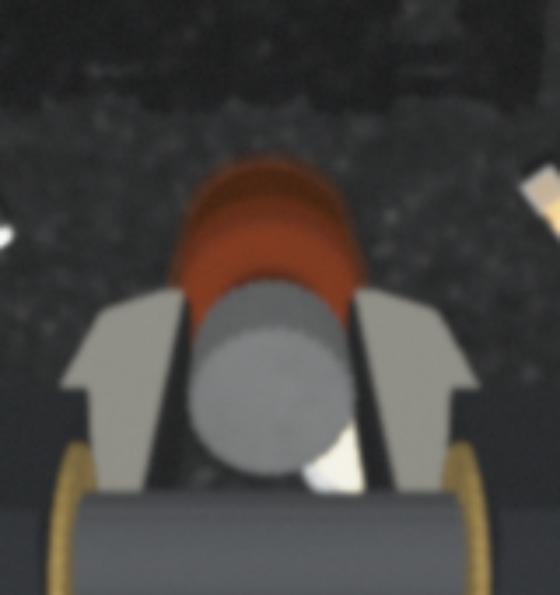

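The brown bottle is held upright, with its cap centre about 2 mm ahead of the TCP in tool x. I'm carrying it to the right ring.

```bash
python3 goto.py .4709 .1839 .19 -.274
```

```text
t 18.52 pos [0.454  0.0506 0.1876] dist 0.134 d [0.443, -0.065, -0.008] w [-0.002, 0.001, 0.001] rotdeg 0.2 q7 -0.18
```

Call:
apply_moves(
  plan=[
    [-1,0.04,-0.006,0,0,0,0],
    [-1,0.12,-0.018,0,0,0,0],
    [-1,0.21,-0.03,0,0,0,0],
    [-1,0.3,-0.044,0,0,0,0],
    [-1,0.38,-0.056,0,0,0,0],
    [-1,0.43,-0.063,0,0,0,0],
    [-1,0.443,-0.065,0,0,0,0],
    [-1,0.443,-0.065,0,0,0,0],
    [-1,0.443,-0.065,0,0,0,0],
    [-1,0.443,-0.065,0,0,0,0],
  ],
)

```text
time: 19.35
position: [0.4721, 0.1817, 0.1884]
orientation: [2.505, 1.895, -0.003]
force: [0.8, 0.5, -1.0]
width: 0.286
grip_force: 12.6
```

```bash
python3 goto.py .4709 .1839 .064 -.274; python3 - <<'E'
from h import *
f=ctrl.grab_frame("wrist")[:,:,::-1].copy();cv2.imwrite("pics/w11.png",f);C=cam("wrist")
print(proj(C,[[.512,.3302,.003],[.512,.3302,.098],[.4917,.258,.003]]))
E
```

```text
t 19.35 pos [0.4721 0.1817 0.1884] dist 0.124 d [0.007, -0.006, 0.415] w [-0.0, 0.001, -0.001] rotdeg 0.2 q7 -0.44
[[ 54.38718798 274.93846308]
 [ 24.27348766 274.25168213]
 [126.85178856 275.23737373]]
```

View pics/w11.png

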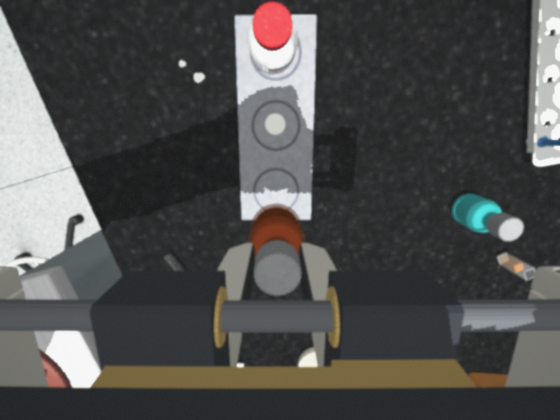

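The vial is centred at (124,275). The large bottle at (45,274) looks 2–3 mm off its ring at (53,276), so I'll check it after placing the brown bottle.

Call:
apply_moves(
  plan=[
    [-1,0.007,-0.006,0.06,0,0,0],
    [-1,0.007,-0.006,0.14,0,0,0],
    [-1,0.007,-0.006,0.23,0,0,0],
    [-1,0.007,-0.006,0.31,0,0,0],
    [-1,0.007,-0.006,0.37,0,0,0],
    [-1,0.007,-0.006,0.405,0,0,0],
    [-1,0.007,-0.006,0.415,0,0,0],
    [-1,0.007,-0.006,0.415,0,0,0],
    [-1,0.007,-0.006,0.415,0,0,0],
    [-1,0.007,-0.006,0.415,0,0,0],
  ],
)

```text
time: 20.23
position: [0.4722, 0.1864, 0.0655]
orientation: [2.503, 1.898, 0.004]
force: [-0.0, 0.4, -0.2]
width: 0.286
grip_force: 12.6
```

```bash
python3 goto.py .4709 .1839 .0543 -.274
```

```text
t 20.23 pos [0.4722 0.1864 0.0655] dist 0.012 d [-0.009, -0.002, 0.037] w [0.001, -0.001, 0.0] rotdeg 0.2 q7 -0.34
```

Call:
apply_moves(
  plan=[
    [-1,-0.008,-0.002,0.012,0,0,0],
    [-1,-0.008,-0.002,0.022,0,0,0],
    [-1,-0.008,-0.002,0.03,0,0,0],
    [-1,-0.008,-0.002,0.035,0,0,0],
    [-1,-0.008,-0.002,0.037,0,0,0],
    [-1,-0.008,-0.002,0.037,0,0,0],
    [-1,-0.008,-0.002,0.037,0,0,0],
  ],
)

```text
time: 20.82
position: [0.4701, 0.1843, 0.0542]
orientation: [-2.503, -1.898, -0.001]
force: [-1.9, -1.1, 8.2]
width: 0.285
grip_force: 13.6
```

Call:
apply_moves(
  plan=[
    [-0.2,0,0,0,0,0,0],
    [0,0,0,0,0,0,0],
    [0.1,0,0,0,0,0,0],
    [0.1,0,0,0,0,0,0],
    [0.1,0,0,-0.03,0,0,0],
    [0.1,0,0,-0.1,0,0,0],
    [0.1,0,0,-0.2,0,0,0],
    [0.1,0,0,-0.3,0,0,0],
    [0.1,0,0,-0.4,0,0,0],
    [0.1,0,0,-0.45,0,0,0],
  ],
)

```text
time: 21.65
position: [0.4717, 0.1843, 0.1922]
orientation: [2.502, 1.897, 0.009]
force: [1.2, -0.3, -0.2]
width: 0.554
grip_force: 0.0
```

```bash
python3 goto.py .4714 .16 .28 -.274
```

```text
t 21.65 pos [0.4717 0.1843 0.1922] dist 0.091 d [-0.077, 0.022, -0.293] w [0.002, -0.002, 0.0] rotdeg 0.3 q7 -0.44
```

Call:
apply_moves(
  plan=[
    [0.1,0.05,0,-0.1,0,0,0],
    [0.1,0.1,0,-0.2,0,0,0],
    [0.1,0.1,0,-0.25,0,0,0],
    [0.1,0.1,0,-0.25,0,0,0],
    [0.1,0.1,0,-0.25,0,0,0],
    [0.1,0.1,0,-0.25,0,0,0],
    [0.1,0.1,0,-0.25,0,0,0],
  ],
)

```text
time: 22.23
position: [0.477, 0.2121, 0.2618]
orientation: [-2.503, -1.897, 0.006]
force: [0.1, -0.5, -0.2]
width: 0.547
grip_force: 0.0
```

```bash
python3 - <<'E'
from h import *
f=ctrl.grab_frame("wrist")[:,:,::-1].copy();cv2.imwrite("pics/w12.png",f);C=cam("wrist")
c=np.array([.4917,.258]);u=np.array([.2706,.9627])
print(ctrl.read_state()["position"]);print(np.round(proj(C,[[*(c+k*.075*u),.003] for k in(-1,0,1)]),1))
cv2.imwrite("pics/w12c.png",cv2.resize(f[70:260,200:350],None,fx=3.1,fy=3.1,interpolation=2))
E
```

```text
[0.47715493 0.21225688 0.26183557]
[[202.  278.5]
 [149.8 278.6]
 [ 92.6 278.6]]
```

View pics/w12c.png

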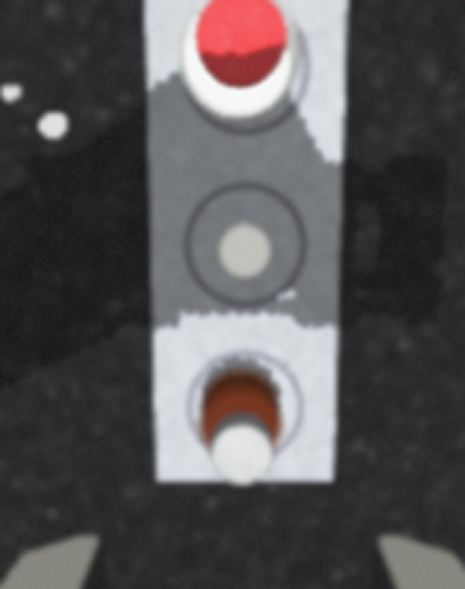

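The three pieces stand on their rings: vial centred (245,250), large bottle about 3 mm off toward the upper left of its ring, and brown close to centre. I'll move the arm clear toward the dish and measure numerically from the fixed cameras.

```bash
python3 goto.py .4605 -.074 .2 -.274
```

```text
t 22.28 pos [0.4772 0.2123 0.2618] dist 0.293 d [-0.933, 0.205, 0.208] w [-0.001, 0.001, 0.0] rotdeg 0.2 q7 -0.53
```

Call:
apply_moves(
  plan=[
    [1,-0.1,0.02,0,0,0,0],
    [1,-0.22,0.05,0.02,0,0,0],
    [1,-0.34,0.075,0.06,0,0,0],
    [1,-0.47,0.1,0.1,0,0,0],
    [1,-0.6,0.13,0.14,0,0,0],
    [1,-0.72,0.16,0.18,0,0,0],
    [1,-0.83,0.18,0.208,0,0,0],
    [1,-0.91,0.2,0.208,0,0,0],
    [1,-0.933,0.205,0.208,0,0,0],
    [1,-0.933,0.205,0.208,0,0,0],
  ],
)

```text
time: 23.12
position: [0.4611, -0.0755, 0.2004]
orientation: [-2.508, -1.891, 0.002]
force: [0.1, 0.3, 0.7]
width: 1.001
grip_force: 0.0
```

```bash
cat > cyl.py <<'E'
from fitc import *
def hullfit(f,C,mask,cyl,p0,tag):
    """cyl: list of (r,z); fit xy so hull silhouette bbox matches mask's component nearest p0"""
    a=np.linspace(0,2*np.pi,90)
    S=lambda p:proj(C,np.vstack([np.c_[p[0]+r*np.cos(a),p[1]+r*np.sin(a),np.full(90,z)] for r,z in cyl]))
    q=S(p0);r0,c0=(q.min(0)-8).astype(int);r1,c1=(q.max(0)+8).astype(int);r0=max(r0,0);c0=max(c0,0)
    w=cv2.resize(f[r0:r1,c0:c1],None,fx=4,fy=4,interpolation=cv2.INTER_LINEAR);m=mask(w).astype(np.uint8)
    n,l,st,_=cv2.connectedComponentsWithStats(m);k=1+np.argmax(st[1:,4]);m=l==k
    def cost(p):
        h=((S(p)-[r0,c0]+.5)*4)[:,::-1].astype(np.float32);M=np.zeros(m.shape,np.uint8)
        cv2.fillConvexPoly(M,np.round(cv2.convexHull(h)*16).astype(np.int32),1,lineType=cv2.LINE_8,shift=4);return np.sum((M>0)!=m)/m.sum()
    G=np.arange(-9,9.1,.75)/1000
    v,best=min((cost((p0[0]+i,p0[1]+j)),(p0[0]+i,p0[1]+j)) for i in G for j in G)
    G=np.arange(-.8,.81,.2)/1000
    v,best=min((cost((best[0]+i,best[1]+j)),(best[0]+i,best[1]+j)) for i in G for j in G)
    print(tag,np.round(best,4),round(v,2))
red=lambda w:(w[...,2].astype(int)-w[...,1]>70)
brown=lambda w:(w[...,2].astype(int)-w[...,0]>25)
E
python3 - <<'E'
from cyl import *
for n in("top","side"):
    f=ctrl.grab_frame(n)[:,:,::-1].copy();cv2.imwrite(f"pics/{n}13.png",f);C=cam(n)
    g0=cv2.imread(f"pics/{n}0.png",0)
    p=run(g0,C,mat,[.4915,.257,-.273,.0265],n,.006);u=np.array([-np.sin(p[2]),np.cos(p[2])])
    print("rings L,M,R",np.round(p[:2]+.075*u,4),np.round(p[:2]-.075*u,4))
    hullfit(f,C,red,[(.016,.080),(.016,.098)],(.512,.33),"red")
    hullfit(f,C,brown,[(.019,.004),(.019,.048)],(.471,.185),"brown body")
# wrist
f=cv2.imread("pics/w12.png")
E
python3 goto.py .4605 -.074 .06 -.274
```

```text
top [ 0.4913  0.2571 -0.2722  0.0264] -23.5
rings L,M,R [0.5114 0.3294] [0.4711 0.1849]
red [0.509  0.3283] 0.24
brown body [0.4693 0.1829] 1.42
side [ 0.4919  0.2564 -0.2743  0.0264] -33.4
rings L,M,R [0.5122 0.3286] [0.4716 0.1842]
red [0.51   0.3254] 0.24
brown body [0.4699 0.182 ] 0.49
t 23.22 pos [ 0.4619 -0.0717  0.2005] dist 0.141 d [-0.009, -0.002, 0.468] w [-0.001, -0.0, 0.001] rotdeg 0.1 q7 0.1
```

The large and small bottles are about 2–3 mm from their ring centres, well inside the rings, so they stay. Next I measure the dish and plate up close.

```bash
python3 - <<'E'
from cyl import *
from seg import ell
C=cam("wrist");f=ctrl.grab_frame("wrist")[:,:,::-1].copy();cv2.imwrite("pics/w14.png",f)
cream=lambda w:cv2.cvtColor(w,cv2.COLOR_BGR2GRAY)>95
ell(f,C,(.4605,-.074),.015,60,cream,"dish w")
hullfit(f,C,cream,[(.031,.004),(.031,.015)],(.4605,-.074),"dish w")
for n in("top","side"):
    hullfit(cv2.imread(f"pics/{n}0.png"),cam(n),cream,[(.029,.0),(.031,.004),(.031,.015)],(.4605,-.074),"dish "+n)
def pm(w): return cv2.cvtColor(w,cv2.COLOR_BGR2GRAY)
print(proj(C,[.4626,-.286,.034]))
E
```

```text
dish w [([0.5182, -0.0848], [10.4, 13.1]), ([0.4617, -0.0709], [52.0, 52.6])]
dish w [ 0.4614 -0.072 ] 0.03
dish top [ 0.4612 -0.0736] 0.05
dish side [ 0.4614 -0.0764] 0.19
[[349.66211962 321.08305198]]
```

Call:
apply_moves(
  plan=[
    [1,-0.004,-0.001,0.1,0,0,0],
    [1,-0.004,-0.001,0.2,0,0,0],
    [1,-0.004,-0.001,0.3,0,0,0],
    [1,-0.004,-0.001,0.4,0,0,0],
    [1,-0.004,-0.001,0.47,0,0,0],
    [1,-0.004,-0.001,0.55,0,0,0],
    [1,-0.004,-0.001,0.58,0,0,0],
    [1,-0.004,-0.001,0.58,0,0,0],
    [1,-0.004,-0.001,0.58,0,0,0],
    [1,-0.004,-0.001,0.58,0,0,0],
  ],
)

```text
time: 24.1
position: [0.4623, -0.0737, 0.0279]
orientation: [2.501, 1.899, 0.003]
force: [0.1, -0.8, 0.6]
width: 1.0
grip_force: 0.0
```

```bash
python3 goto.py .4614 -.0728 .0045 -.274
```

```text
t 24.1 pos [ 0.4623 -0.0737  0.0279] dist 0.023 d [0.002, -0.004, 0.078] w [0.001, -0.0, 0.001] rotdeg 0.2 q7 0.3
```

Call:
apply_moves(
  plan=[
    [1,0.002,-0.003,0.04,0,0,0],
    [1,0.002,-0.003,0.065,0,0,0],
    [1,0.002,-0.003,0.076,0,0,0],
    [1,0.002,-0.003,0.076,0,0,0],
    [1,0.002,-0.003,0.076,0,0,0],
  ],
)

```text
time: 24.52
position: [0.4608, -0.0734, 0.0044]
orientation: [2.503, 1.898, 0.0]
force: [0.2, -0.3, 0.1]
width: 1.001
grip_force: 0.0
```

Call:
apply_moves(
  plan=[
    [0.7,0,0,0,0,0,0],
    [0.5,0,0,0,0,0,0],
    [0.3,0,0,0,0,0,0],
    [0.0,0,0,0,0,0,0],
    [0.0,0,0,0,0,0,0],
    [0.0,0,0,0,0,0,0],
    [0.0,0,0,0,0,0,0],
    [0.0,0,0,0,0,0,0],
  ],
  squeeze=8,
)

```text
time: 25.18
position: [0.4607, -0.0734, 0.0042]
orientation: [2.503, 1.898, 0.0]
force: [-0.8, -0.4, 2.8]
width: 0.66
grip_force: 8.0
```

Call:
apply_moves(
  plan=[
    [-0.2,0,0,-0.02,0,0,0],
    [-0.2,0,0,-0.08,0,0,0],
    [-0.2,0,0,-0.17,0,0,0],
    [-0.2,0,0,-0.27,0,0,0],
    [-0.2,0,0,-0.36,0,0,0],
    [-0.2,0,0,-0.42,0,0,0],
    [-0.2,0,0,-0.43,0,0,0],
    [-0.2,0,0,-0.43,0,0,0],
    [-0.2,0,0,-0.43,0,0,0],
  ],
)

```text
time: 25.93
position: [0.4599, -0.073, 0.1325]
orientation: [-2.502, -1.898, 0.001]
force: [-0.2, 0.7, 0.1]
width: 0.659
grip_force: 8.0
```

```bash
python3 goto.py .4626 -.286 .13 -.274; python3 goto.py .45 -.36 .13 -.274
```

```text
t 25.93 pos [ 0.4599 -0.073   0.1325] dist 0.213 d [-0.681, 0.2, 0.008] w [-0.001, -0.0, 0.001] rotdeg 0.1 q7 0.19
t 25.93 pos [ 0.4599 -0.073   0.1325] dist 0.287 d [-0.93, 0.226, 0.008] w [-0.001, -0.0, 0.001] rotdeg 0.1 q7 0.19
```

Call:
apply_moves(
  plan=[
    [-0.2,-0.04,0.01,0,0,0,0],
    [-0.2,-0.13,0.03,0,0,0,0],
    [-0.2,-0.24,0.06,0,0,0,0],
    [-0.2,-0.35,0.085,0,0,0,0],
    [-0.2,-0.47,0.115,0,0,0,0],
    [-0.2,-0.6,0.146,0,0,0,0],
    [-0.2,-0.72,0.175,0,0,0,0],
    [-0.2,-0.83,0.2,0,0,0,0],
    [-0.2,-0.9,0.22,0,0,0,0],
    [-0.2,-0.93,0.226,0,0,0,0],
  ],
)

```text
time: 26.77
position: [0.4483, -0.3644, 0.1312]
orientation: [-2.508, -1.891, 0.005]
force: [-0.3, -0.2, -0.3]
width: 0.66
grip_force: 8.0
```

Call:
apply_moves(
  plan=[
    [-0.2,0,0,0,0,0,0],
    [-0.2,0,0,0,0,0,0],
    [-0.2,0,0,0,0,0,0],
    [-0.2,0,0,0,0,0,0],
  ],
)

```text
time: 27.1
position: [0.4514, -0.3576, 0.1326]
orientation: [-2.498, -1.901, -0.002]
force: [0.6, 0.0, -0.0]
width: 0.658
grip_force: 8.0
```

```bash
python3 - <<'E'
from fitc import *
C=cam("wrist");f=ctrl.grab_frame("wrist")[:,:,::-1].copy();cv2.imwrite("pics/w15.png",f);g=cv2.cvtColor(f,cv2.COLOR_BGR2GRAY)
sub=lambda p,d=0:plate(p,d)[(np.arange(120)<70)]   # far half (+y) visible
print(np.round(proj(C,plate([.4626,-.286,.046])[::15]),0))
for r in (.044,.046,.048): run(g,C,sub,[.4626,-.286,r],"w half")
run(g,C,plate,[.4626,-.286,.046],"w full")
for n in("top","side"):
  t=cv2.imread(f"pics/{n}13.png" if n=="top" else "pics/side0.png",0)
  for r in(.044,.046): run(t,cam(n),plate,[.464,-.288,r],n,.006)
cv2.imwrite("pics/w15c.png",np.hstack([cv2.resize(f[80:330,150:420],(432,400)),cv2.resize(cv2.imread("pics/top0.png")[210:286,362:436],(368,400),interpolation=2)[:,:368]]))
E
```

```text
[[119. 320.]
 [ 84. 295.]
 [ 79. 252.]
 [107. 220.]
 [149. 217.]
 [180. 243.]
 [185. 282.]
 [161. 313.]]
w half [ 0.4632 -0.2845  0.0469] -55.7
w half [ 0.4632 -0.2846  0.0469] -55.7
w half [ 0.4632 -0.2846  0.0469] -55.7
w full [ 0.4629 -0.2852  0.0474] -57.4
top [ 0.4563 -0.2819  0.0404] -5.5
top [ 0.4626 -0.2868  0.0478] -17.4
side [ 0.4626 -0.2837  0.0477] -11.3
side [ 0.4626 -0.2837  0.0477] -11.3
```

View pics/w15c.png

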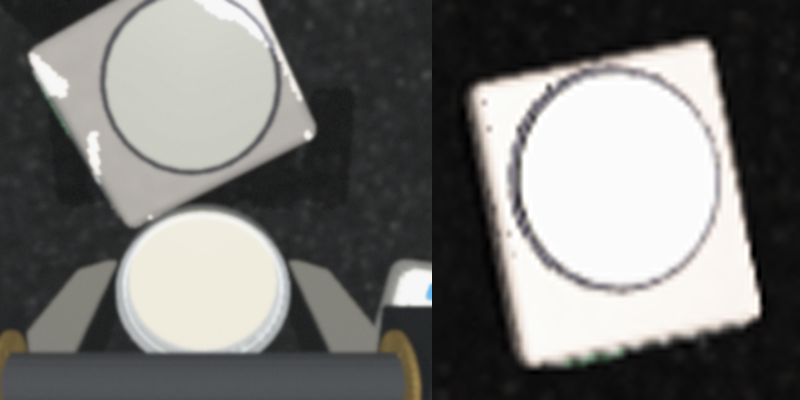

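The dish is held level, and the plate's round top is clear with its dark outline fitted at (0.463, -0.285). Now I place it.

```bash
python3 goto.py .4628 -.2857 .055 -.274
```

```text
t 27.15 pos [ 0.4513 -0.358   0.1328] dist 0.107 d [0.242, -0.027, 0.26] w [-0.0, -0.001, 0.002] rotdeg 0.3 q7 0.67
```

Call:
apply_moves(
  plan=[
    [-0.2,0.04,-0.005,0.02,0,0,0],
    [-0.2,0.1,-0.012,0.06,0,0,0],
    [-0.2,0.17,-0.02,0.12,0,0,0],
    [-0.2,0.22,-0.025,0.18,0,0,0],
    [-0.2,0.242,-0.027,0.23,0,0,0],
    [-0.2,0.242,-0.027,0.255,0,0,0],
    [-0.2,0.242,-0.027,0.26,0,0,0],
    [-0.2,0.242,-0.027,0.26,0,0,0],
    [-0.2,0.242,-0.027,0.26,0,0,0],
    [-0.2,0.242,-0.027,0.26,0,0,0],
  ],
)

```text
time: 27.98
position: [0.4627, -0.2895, 0.056]
orientation: [2.502, 1.896, 0.0]
force: [0.1, -1.0, -0.3]
width: 0.659
grip_force: 8.0
```

```bash
python3 goto.py .4628 -.2857 .0385 -.274
```

```text
t 27.98 pos [ 0.4627 -0.2895  0.056 ] dist 0.018 d [0.012, -0.003, 0.058] w [0.001, 0.001, -0.0] rotdeg 0.1 q7 0.62
```

Call:
apply_moves(
  plan=[
    [-0.2,0.012,-0.003,0.02,0,0,0],
    [-0.2,0.012,-0.003,0.038,0,0,0],
    [-0.2,0.012,-0.003,0.05,0,0,0],
    [-0.2,0.012,-0.003,0.056,0,0,0],
    [-0.2,0.012,-0.003,0.058,0,0,0],
    [-0.2,0.012,-0.003,0.058,0,0,0],
    [-0.2,0.012,-0.003,0.058,0,0,0],
  ],
)

```text
time: 28.57
position: [0.4622, -0.2841, 0.0379]
orientation: [-2.502, -1.898, -0.0]
force: [-1.9, 1.9, 4.0]
width: 0.663
grip_force: 8.0
```

Call:
apply_moves(
  plan=[
    [0.5,0,0,0,0,0,0],
    [0.7,0,0,0,0,0,0],
    [0.9,0,0,0,0,0,0],
    [0.9,0,0,0,0,0,0],
    [0.9,0,0,-0.03,0,0,0],
    [0.9,0,0,-0.1,0,0,0],
    [0.9,0,0,-0.2,0,0,0],
    [0.9,0,0,-0.32,0,0,0],
    [0.9,0,0,-0.44,0,0,0],
    [0.9,0,0,-0.5,0,0,0],
  ],
)

```text
time: 29.4
position: [0.4639, -0.2861, 0.1925]
orientation: [2.498, 1.894, 0.004]
force: [-0.3, -0.7, -0.0]
width: 0.95
grip_force: 0.0
```

Call:
apply_moves(
  plan=[
    [0.9,0,0,-0.1,0,0,0],
    [0.9,0,0,-0.1,0,0,0],
    [0.9,0,0,-0.1,0,0,0],
    [0.9,0,0,-0.1,0,0,0],
  ],
)

```text
time: 29.73
position: [0.4621, -0.284, 0.2174]
orientation: [-2.502, -1.898, 0.0]
force: [-0.5, 0.2, 0.4]
width: 0.945
grip_force: 0.0
```

```bash
python3 - <<'E'
from cyl import *
from seg import ell
C=cam("wrist");f=ctrl.grab_frame("wrist")[:,:,::-1].copy();cv2.imwrite("pics/w16.png",f)
print(ctrl.read_state()["position"])
run(cv2.cvtColor(f,cv2.COLOR_BGR2GRAY),C,lambda p,d=0:plate(p,d)[15:75],[.463,-.285,.0469],"plate w")
cr=lambda w:(cv2.cvtColor(w,cv2.COLOR_BGR2HSV)[...,1]>22)
ell(f,C,(.463,-.285),.049,45,cr,"dish w")
for n in("top","side"):
    g=ctrl.grab_frame(n)[:,:,::-1].copy();cv2.imwrite(f"pics/{n}16.png",g);C=cam(n)
    ell(g,C,(.463,-.285),.049,20,cr,"dish "+n)
    hullfit(g,C,red,[(.016,.080),(.016,.098)],(.512,.33),"red "+n)
    hullfit(g,C,lambda w:brown(w),[(.019,.004),(.019,.048)],(.471,.185),"brown "+n)
    for d in ("dish","large_bottle","small_bottle","short_vial"):
        print(n,d,[(round(k["score"],2),np.round(unproj(C,k["point"],.034 if d=="dish" else .003)[:2],3).tolist()) for k in ctrl.landmark_of(n,d)[:3]])
E
```

```text
[ 0.46185499 -0.28380454  0.21679974]
plate w [ 0.4641 -0.2841  0.048 ] -42.7
dish w []
dish top [([0.428, -0.2423], [5.8, 9.7]), ([0.4631, -0.2729], [29.5, 30.5]), ([0.5008, -0.2794], [1.8, 7.3]), ([0.5003, -0.2431], [6.7, 12.4])]
red top [0.509  0.3283] 0.26
brown top [0.4693 0.1829] 1.57
top dish [(0.8, [0.468, -0.289])]
top large_bottle [(0.58, [0.504, 0.336])]
top small_bottle [(0.78, [0.47, 0.187]), (0.54, [0.692, 0.105])]
top short_vial [(0.54, [0.487, 0.26]), (0.16, [0.454, -0.281])]
dish side [([0.4667, -0.2315], [3.0, 7.2]), ([0.4464, -0.2355], [2.6, 6.8]), ([0.4922, -0.2392], [4.5, 6.5]), ([0.4642, -0.2389], [21.2, 38.6]), ([0.513, -0.3072], [3.1, 6.5]), ([0.4302, -0.338], [4.2, 7.6]), ([0.468, -0.3579], [15.5, 38.7])]
red side [0.5102 0.3259] 0.24
brown side [0.4699 0.182 ] 0.48
side dish [(0.56, [0.454, -0.271])]
side large_bottle [(0.58, [0.51, 0.339])]
side small_bottle [(0.85, [0.471, 0.193]), (0.8, [0.696, 0.103])]
side short_vial [(0.58, [0.493, 0.259])]
```

```bash
python3 - <<'E'
from seg import *
f=cv2.imread("pics/w16.png");C=cam("wrist")
def lab(w):
    b=cv2.cvtColor(w,cv2.COLOR_BGR2LAB)[...,2];return cv2.threshold(b,0,1,cv2.THRESH_BINARY+cv2.THRESH_OTSU)[1]>0
ell(f,C,(.463,-.285),.047,38,lab,"dish w")
for n in("top","side"): ell(cv2.imread(f"pics/{n}16.png"),cam(n),(.463,-.285),.047,17,lab,"dish "+n)
print(ctrl.read_state()["time"])
E
```

```text
dish w [([0.4839, -0.3327], [1.4, 20.0]), ([0.502, -0.2802], [4.7, 14.2]), ([0.4627, -0.2809], [44.1, 45.8]), ([0.5104, -0.2586], [2.1, 16.3]), ([0.5022, -0.2507], [3.1, 5.2]), ([0.4673, -0.2613], [36.1, 60.2]), ([0.4372, -0.2392], [12.0, 25.8])]
dish top [([0.461, -0.2827], [23.0, 23.8])]
dish side [([0.4605, -0.2712], [12.0, 20.3])]
30.2833
```

```bash
python3 -c "
from workcell import ctrl
print(ctrl.finish_job())"
```

```text
the job is handed in; nothing more can be done
None
```

The job is handed in at about 30 s: vial, large bottle and small bottle stand on the middle, left and right rings and the dish is on the plate, all upright and released; the vial looked centred, the rest measured about 2–4 mm off centre (large bottle most), which I left uncorrected, and no verdict came back.

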